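# Set the pull-to-turn dial of a kiln control box to its firing catch

### The arm

A 7-joint arm with a two-finger parallel gripper is mounted at the origin on the work surface. World frame = base frame: x ahead of the robot, y to its left, z up, the work surface at z = 0. Lengths are in m, angles in rad, forces in N, time in s.
With the tool pointing down it reaches from about 0.4 to 0.85 m from the base axis. Payload 10.4 kg.
Tool frame: the origin (TCP) lies on the centre line of the jaws, within the pads' length; the fingertips stand r.finger_overhang ahead of it and the grasp point (between the pads) lies 5 mm behind it (r.finger_overhang is the distance from the TCP to the fingertips, in m); z points along the fingers, y is the line along which they close (so a half turn about z gives the same grasp; the last joint's range is limited). The gripper opens to 87 mm and grips with 3 to 60 N. Pads are 19 mm wide; open, the fingers measure 117 mm over their backs; the gripper's body (75 mm by 190 mm) begins 51 mm behind the grasp point.
Start: joints at [-1.176, 0.332, -0.065, 1.46, 0.022, 1.35, -0.088], TCP at [0.254, 0.571, 0.237] pointing down, gripper open.
Joint ranges: [-2.6, 2.6], [-0.5, 2.12], [-1.47, 1.34], [0.16, 2.42], [-1.27, 4.41], [0.06, 2.06], [-2.6, 2.6]. Speed limits (rad/s): [2.22, 2.22, 2.79, 2.79, 3.14, 3.14, 3.14].

### API

Orientations are given as a unit quaternion [x, y, z, w].
In Python, from bench import read_state, viewer, r gives the robot as it stands.
- The arm moves only by the tool carry_out, never from a script. Its argument "moves" is a list of rows, each a list of 6 numbers: the shift along the tool's x, y, z in units of 40 mm (1.0 is 40 mm), then the turn, a rotation vector about the tool's x, y, z in units of 8 degrees (1.0 is 8 degrees). A call has 1 to 20 rows; each row shifts and turns the commanded pose from where the row before left it, along the tool's axes as they then stand; what a row does not reach is not made up. A row lasts 1/8 s, in which the tool goes at most 62.5 mm and 10.7 degrees, less where a joint would pass 70% of its speed; a pose out of reach is approached as far as the arm can. A call is refused whole if a number of a shift passes 1 or a number of a turn 1, either way. A call with a gripper value outside its range is refused whole. "fingers" is the finger opening in mm, from 0 to 87, set as the call begins (left out, the last holds). The fingers move at their own pace and stop on an object; "force" is the grip in N (left out, the last holds). Time passes only in rows, so rows that do not move let the fingers close. It gives the time, the measured TCP pose, the force, the opening and the grip force at its end, in the units of the state.
- read_state(): the state, without advancing time (a new reading comes with each control period).
- viewer.camera(name): name is "scene" or "side" or "wrist"; returns a dict with "pixels" (384x512x3 uint8, red, green, blue), "range_z" (384x512 float32, m along the optical axis (not along the pixel's ray), 0 where there is no reading), "fx", "fy", "cx", "cy" (pixels), "xyz" and "orientation" of the camera in the world. Camera axes: x right, y down, z forward; pixel columns grow to the right and rows downward; lengths in m; the calibration is good to about 2 mm. A picture is of the moment at which its call begins.
- r.close_job(): hands the job in; it is judged then, once.
The state is a dict: "time": time; "joint_positions": joint angles; "joint_vel": joint speeds; "joint_torque": joint torques, N m; "ee_pos": TCP position; "eef_rot": TCP orientation; "ft_force": force on the tool from outside, world axes, zero at the start; "torque": the same for the moment, N m; "width": finger opening in m; "grip_force": force on a finger pad.
Only numpy, scipy, OpenCV 4.12 (cv2) and the standard library are available. Lean on these libraries where they do the work, as an engineer would, in place of code of your own. Each camera call takes 0.05 s, during which the arm holds its last target. There are 200 camera calls.

### The job

Set the kiln to fire: pull the dial on the control box up out of its off catch (never force it round while pushed in), turn it clockwise (seen from above) round to the green band, feel for the hidden catch inside the band, and push the dial down fully home there. It is more than one comfortable turn of the hand, so part-way round let go of the dial while it is still pulled out, and take it again another way round. Leave the pots, jars, tile, post and brush standing and lying where they are.

Things in the scene. Friction and masses are not known exactly. Their poses are not given: they have to be found in the camera images.
- control_box: grey steel box 160 x 260 x 90 mm (x, y, z), fixed to the table, level; origin at the centre of its underside, z up; vents and two pilot lamps on its -x face. The dial's upright axis is at x = 0, y = +50 mm. On the flat top (z = 90 mm) a dark round scale plate of radius 50 mm lies under the dial, with a white (off) and a green (fire) painted band.
- hub (a point): point on the box top where the dial's axis meets it; z is the axis. The dial: black disc of radius 27 mm, its top 11 mm over this point when home, and on it an upright bar 50 mm long, 16 mm thick, from 11 to 43 mm over this point; heights rise with dial_lift.
- dial_grip (a point): middle of the dial's bar, on the axis, 28 mm above the box top when the dial is home (rises with dial_lift). Grip the bar across its 16 mm thickness from above. x points along the bar to its pointer end, z up.
- band (a point): middle of the green band, on the box top, 41 mm from the dial's axis; the band reaches 0.42 rad to either side. In it is one hidden catch, 0.13 rad wide (the pin goes in within 0.065 rad of its middle), its middle anywhere within 0.32 rad of this point's direction, different each time: only there does the dial go down to 0.
- dial (a joint): angle of the dial, rad, growing clockwise seen from above. 0: pointer at the middle of the white band, 3.67: pointer at the middle of the green band. End stops at -0.3 and 4.27. It turns with slight friction (0.06 N m).
- dial_lift (a joint): how far the dial is pulled up, m: 0 fully home, stop at 0.013. About 4 N of friction: it stays where it is left. A hidden pin locks it: home in the white band it has play only within 0.3 rad of 0; it turns on only when pulled up over 0.0095. Outside the catches a push down stops hard at about 0.008.
- pointer (a point): pointer end of the bar, top edge: 25 mm from the axis, 43 mm above the box top when home; marked by a yellow stripe on the bar's top and end
- test_tile_mid (a point): bystander: centre of a blue glazed tile 75 x 45 x 10 mm lying on the other end of the box top
- stain_jar_mid (a point): bystander: centre of a small jar with a yellow cap, radius 24, height 60 mm, standing on the robot's side of the box
- kiln_post_mid (a point): bystander: centre of an upright pale kiln post 36 x 36 x 70 mm, standing beyond the box
- mug_mid (a point): bystander: centre of a terracotta mug, radius 41, height 90 mm, at a side of the table
- bowl_mid (a point): bystander: centre of a blue bowl, rim radius 60, height 55 mm, at a side of the table
- glaze_jar_mid (a point): bystander: centre of a jar with a green cap, radius 36, height 95 mm, at a side of the table
- brush_grip (a point): bystander: handle of a small brush lying along x on the right of the table

How it is judged:
On the way, in this order (a step that is already met when the one before it is completed fails the run):
1. the dial is pulled out of its off catch (value of joint dial_lift above 0.0095 m and value of joint dial below 0.6 rad), for 0.1 s.
2. part-way round the dial is let go while still pulled out (value of joint dial between 0.6 and 3.25 rad and value of joint dial_lift above 0.006 m and contact force between the fingers and dial below 0.2 N), for 0.2 s.
3. the dial is fully home in the catch of the green band (value of joint dial between 3.2 and 4.14 rad and value of joint dial_lift below 0.0025 m), for 0.2 s.
At the end, for the whole second after the job is handed in: The dial is pushed home (lift under 2.5 mm) in the catch of the green band (angle between 3.2 and 4.14 rad), at rest and let go, and no bystander has been moved more than 20 mm or tipped, nor the dial forced round while pushed in (all of step 3 and velocity of joint dial between -0.05 and 0.05 rad/s); the robot touches nothing.
It fails at once if the dial is forced round past its play without being pulled out (value of joint dial between 0.6 and 3.1 rad and value of joint dial_lift below 0.004 m).
It fails at once if a bystander is moved by more than 20 mm (distance of any of test_tile_mid, stain_jar_mid, kiln_post_mid, mug_mid, bowl_mid, glaze_jar_mid, brush_grip from where it was at the start of the episode above 0.02 m).
It fails at once if a standing bystander is tipped (angle between any of test_tile_mid, stain_jar_mid, kiln_post_mid, mug_mid, bowl_mid, glaze_jar_mid's own z axis and vertical above 0.4 rad).
It also fails if it takes over 58 s, if anything falls off the work surface, if the arm or the gripper's body presses on something with over 40 N, if the wrist force passes 120 N, or if a joint passes its speed limit or range.

## Working session

There is one attempt and no reset: what is moved stays moved. The work goes in short steps, Python scripts to look and compute and a tool call to move; the robot and the scene stay as the last step left them, time stands still between calls to the robot, and variables do not carry over. Pictures are saved under pics/ and viewed, at most 10 in all, crops included, and the job is handed in when it is done.

Besides the shell and the picture viewer there is one more tool, called as name(argument=value, ...) on one line, values as JSON. carry_out: Moves the arm, as the interface text tells. Its arguments: {"type":"object","properties":{"moves":{"type":"array","items":{"type":"array","items":{"type":"number"}}},"fingers":{"type":"number"},"force":{"type":"number"}},"required":["moves"]}

```bash
mkdir -p pics; cat > h.py <<'E'
import numpy as np, cv2
from scipy.spatial.transform import Rotation as R
from bench import read_state, viewer, r
def cam(n):
    c=viewer.camera(n); return c
def cloud(c):
    z=c["range_z"]; v,u=np.indices(z.shape)
    p=np.stack([(u-c["cx"])/c["fx"]*z,(v-c["cy"])/c["fy"]*z,z],-1)
    return p@R.from_quat(c["orientation"]).as_matrix().T+np.array(c["xyz"])
def save(c,f,box=None,s=1):
    im=c["pixels"][...,::-1]
    if box: im=im[box[1]:box[3],box[0]:box[2]]
    cv2.imwrite(f,cv2.resize(im,None,fx=s,fy=s,interpolation=cv2.INTER_CUBIC))
E
python3 - <<'E'
from h import *
a=cam("scene");b=cam("side")
np.savez("s.npz",p=cloud(a),im=a["pixels"]);np.savez("d.npz",p=cloud(b),im=b["pixels"])
save(a,"pics/a.png",None,1.5);save(b,"pics/b.png",None,1.5)
print(r.finger_overhang,read_state())
for n,c in(("scene",a),("side",b)):
    print(n,c["xyz"],c["orientation"],c["fx"])
    p=cloud(c); m=(abs(p[...,2]-.09)<.004)&(c["range_z"]>0)
    print(m.sum(),p[m].min(0),p[m].max(0))
E
```

```text
0.014 {'time': 0.1, 'joint_positions': array([-1.17560537,  0.33278601, -0.06471627,  1.46084509,  0.02156993,
        1.34987253, -0.08851075]), 'joint_vel': array([ 9.09659213e-04, -3.45542834e-03,  9.55754278e-05, -1.16659948e-03,
       -1.16836434e-03,  5.39081236e-04,  1.06696323e-03]), 'joint_torque': array([ 1.33993246e-03, -6.24545503e+01,  2.43977259e-02, -3.90713632e+01,
       -6.15135022e-02,  3.66888894e-02,  5.48423293e-05]), 'ee_pos': array([0.2534445 , 0.57096085, 0.23585351]), 'eef_rot': array([ 2.07371174e-01,  9.78262146e-01, -5.97340791e-04, -1.16736746e-04]), 'ft_force': array([-0.04155893,  0.26596455,  0.38593149]), 'torque': array([0.02740837, 0.035389  , 0.00872722]), 'grip_force': 0.0, 'width': 0.0872813534541276}
scene [ 1.05739419 -0.6195332   1.26488938] [ 0.89838543  0.32603835 -0.10829174 -0.27363391] 454.6178937934663
3674 [-0.02154142 -0.51754122  0.0860066 ] [0.92770784 1.0545951  0.09398606]
side [ 0.40533032 -1.07688658  0.82804562] [ 0.87893086 -0.06931131  0.02367019 -0.47129207] 406.8035095426016
3704 [-1.02556319 -0.52235875  0.08600163] [1.95533817 2.27143704 0.09399423]
```

View pics/a.png

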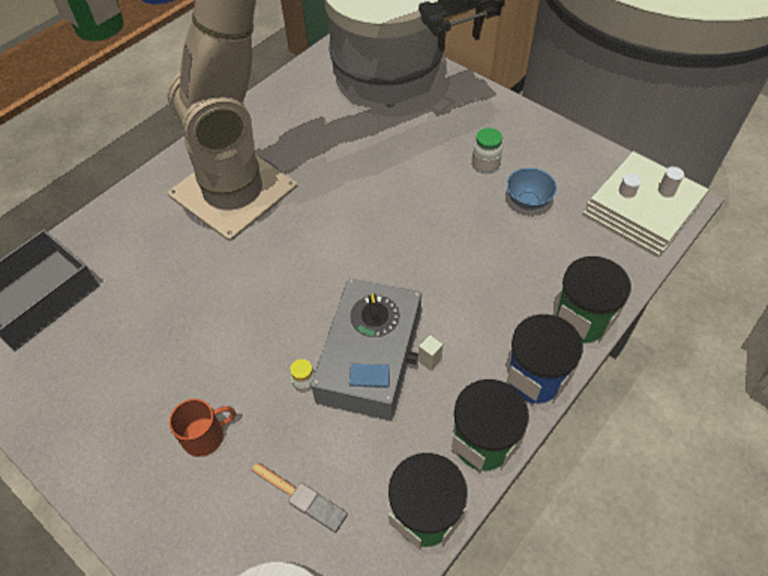

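View pics/b.png

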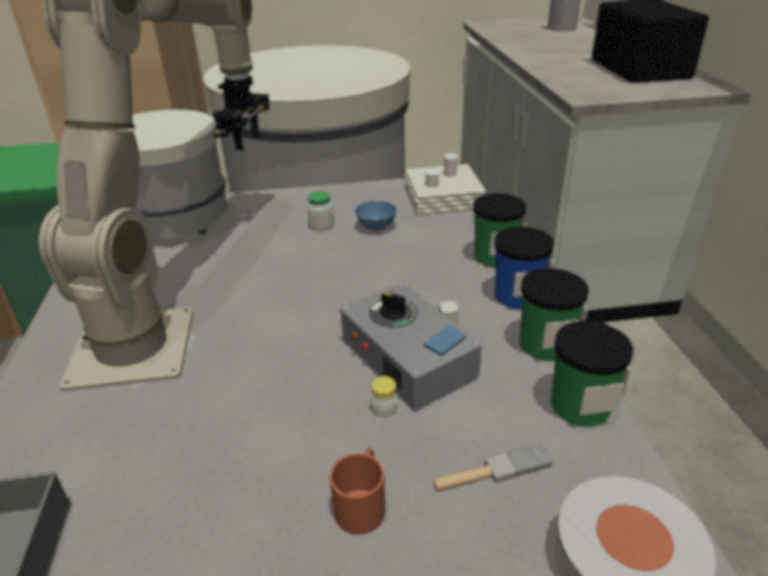

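The scene view shows the dial at about (375,314), with the pointer stripe at (374,298) and the green band at (365,330). The box's top corners are near (348,281), (421,292), (391,408) and (316,390). These are all in the 1.5x picture. The side view agrees.

```bash
python3 - <<'E'
from h import *
d=np.load("s.npz");p=d["p"];im=d["im"].astype(int)
roi=np.zeros(p.shape[:2],bool);roi[180:285,200:290]=1
m=roi&(abs(p[...,2]-.09)<.006)
q=p[m][:,:2].astype(np.float32);(c,s,a)=cv2.minAreaRect(q)
print("box",c,s,a,cv2.boxPoints((c,s,a)),np.median(p[m][:,2]))
R_,G,B=im[...,0],im[...,1],im[...,2]
for n,k in(("yellow",(R_>120)&(G>90)&(B<80)),("green",(G>R_*1.4)&(G>B*1.15)&(G>60)),("blue",(B>R_*1.6)&(B>80)),("dialhi",p[...,2]>.115)):
    k=k&roi&(p[...,2]>.085) ; 
    if n in("yellow","green"): k[240:]=0
    print(n,k.sum(),p[k].mean(0) if k.any() else "",p[k].min(0),p[k].max(0))
save(dict(pixels=d["im"]),"pics/c.png",(210,180,290,280),6)
E
```

```text
box (0.5750068426132202, -0.13742442429065704) (0.16021451354026794, 0.2627386450767517) 25.92369270324707 [[ 0.44552898 -0.05429466]
 [ 0.5603914  -0.29059577]
 [ 0.7044847  -0.22055419]
 [ 0.58962226  0.01574692]] 0.08945304734568182
yellow 13 [ 0.54025743 -0.08259444  0.13297607] [ 0.53023483 -0.08870978  0.12913265] [ 0.54813515 -0.07615914  0.13640844]
green 42 [ 0.5619291  -0.13023006  0.09127505] [ 0.54318041 -0.14050922  0.0862093 ] [ 0.58092953 -0.12015116  0.0968329 ]
blue 113 [ 0.63284652 -0.20333119  0.09894557] [ 0.59397504 -0.24016654  0.09501704] [ 0.67429829 -0.16831164  0.10608242]
dialhi 137 [ 0.7020785  -0.2480968   0.46160867] [ 0.53023483 -0.6195332   0.11686633] [ 1.05739419 -0.07250639  1.26488938]
```

View pics/c.png

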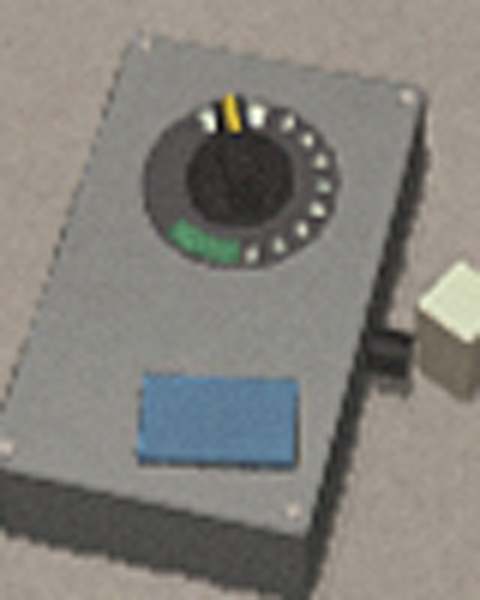

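carry_out(moves=[[-0.68, -0.606, 0, 0, 0, 0], [-0.68, -0.606, 0, 0, 0, 0], [-0.68, -0.606, 0, 0, 0, 0], [-0.68, -0.606, 0, 0, 0, 0], [-0.68, -0.606, 0, 0, 0, 0], [-0.68, -0.606, 0, 0, 0, 0], [-0.68, -0.606, 0, 0, 0, 0], [-0.68, -0.606, 0, 0, 0, 0], [-0.68, -0.606, 0, 0, 0, 0], [-0.68, -0.606, 0, 0, 0, 0], [-0.68, -0.606, 0, 0, 0, 0], [-0.68, -0.606, 0, 0, 0, 0], [-0.68, -0.606, 0, 0, 0, 0], [-0.68, -0.606, 0, 0, 0, 0], [-0.68, -0.606, 0, 0, 0, 0], [-0.68, -0.606, 0, 0, 0, 0], [-0.68, -0.606, 0, 0, 0, 0], [-0.68, -0.606, 0, 0, 0, 0], [-0.68, -0.606, 0, 0, 0, 0], [-0.68, -0.606, 0, 0, 0, 0]], fingers=50, force=30)

```text
time: 2.6
ee_pos: [0.5543, -0.0936, 0.2363]
eef_rot: [0.207, 0.978, 0.0, -0.0]
ft_force: [-0.5, -0.4, -0.3]
width: 0.0497
grip_force: 0.0
```

carry_out(moves=[[0, 0, 0, 0, 0, 1], [0, 0, 0, 0, 0, 1], [0, 0, 0, 0, 0, 0], [0, 0, 0, 0, 0, 0]])

```text
time: 3.1
ee_pos: [0.554, -0.0924, 0.2364]
eef_rot: [0.34, 0.94, 0.0, -0.0]
ft_force: [-0.2, 0.5, -0.5]
width: 0.0496
grip_force: 0.0
```

```bash
python3 - <<'E'
from h import *
c=cam("wrist");p=cloud(c);np.savez("w.npz",p=p,im=c["pixels"])
save(c,"pics/w.png",None,1.5)
s=read_state();print(s["ee_pos"],s["joint_positions"],s["ft_force"]);M=R.from_quat(s["eef_rot"]).as_matrix();print(M,np.degrees(np.arctan2(M[1,0],M[0,0])))
print(c["xyz"])
im=c["pixels"].astype(int);R_,G,B=im[...,0],im[...,1],im[...,2]
for n,k in(("yellow",(R_>110)&(G>80)&(B<80)),("green",(G>R_*1.4)&(G>B*1.15)&(G>60)),("top",abs(p[...,2]-.132)<.005)):
    k=k&(p[...,2]>.08)&(p[...,2]<.15)
    if k.any(): print(n,k.sum(),np.median(p[k],0),p[k].min(0),p[k].max(0)); print(cv2.minAreaRect(p[k][:,:2].astype(np.float32)))
E
```

```text
[ 0.55401517 -0.09244252  0.23645357] [-0.41770065  0.20410525  0.58021725  1.66059657 -0.11533026  1.31137235
  1.05916536] [-0.10850332  0.23658235  0.65100964]
[[-7.68505611e-01  6.39843038e-01 -1.13879779e-04]
 [ 6.39843025e-01  7.68505619e-01  1.27242286e-04]
 [ 1.68932341e-04  2.49212288e-05 -9.99999985e-01]] 140.21988401889834
[ 0.48953792 -0.03838064  0.38437683]
yellow 197 [ 0.53852939 -0.08183692  0.13331108] [ 0.52999613 -0.09230513  0.10482444] [ 0.55010738 -0.07496749  0.13602786]
((0.5396538376808167, -0.0835542157292366), (0.0062105548568069935, 0.022008800879120827), 50.34018325805664)
green 374 [ 0.56063954 -0.13135067  0.09110256] [ 0.54284086 -0.1402145   0.08896548] [ 0.58020858 -0.11017728  0.13215484]
((0.5596295595169067, -0.13086220622062683), (0.03414076194167137, 0.02712121233344078), 45.81924057006836)
top 973 [ 0.55018563 -0.09108318  0.13278271] [ 0.52810326 -0.11316566  0.12706166] [ 0.5744813  -0.07161491  0.13602786]
((0.5509786009788513, -0.09223803877830505), (0.015970928594470024, 0.05035291612148285), 50.69442367553711)
```

View pics/w.png

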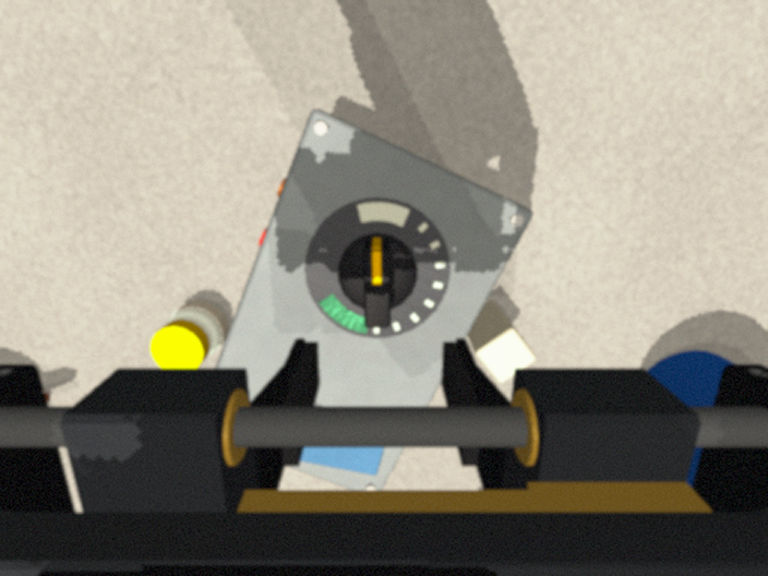

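The wrist view shows the bar lined up with the tool. Its top is centred at (377,280), the white band's middle at (383,212) and the green band at (343,313). I'll go down and grip.

carry_out(moves=[[0.058, -0.048, 0.6, 0, 0, 0], [0, 0, 0.6, 0, 0, 0], [0, 0, 0.6, 0, 0, 0], [0, 0, 0.6, 0, 0, 0], [0, 0, 0.3, 0, 0, 0], [0, 0, 0.2, 0, 0, 0], [0, 0, 0, 0, 0, 0], [0, 0, 0, 0, 0, 0]])

```text
time: 4.15
ee_pos: [0.5515, -0.0926, 0.1213]
eef_rot: [0.341, 0.94, 0.0, 0.001]
ft_force: [-0.6, 0.8, -0.4]
width: 0.0499
grip_force: 0.0
```

carry_out(moves=[[0, 0, 0, 0, 0, 0], [0, 0, 0, 0, 0, 0], [0, 0, 0, 0, 0, 0], [0, 0, 0, 0, 0, 0], [0, 0, 0, 0, 0, 0]], fingers=0, force=35)

```text
time: 4.78
ee_pos: [0.551, -0.0926, 0.1205]
eef_rot: [0.341, 0.94, 0.0, -0.0]
ft_force: [-0.6, -0.1, 0.9]
width: 0.0161
grip_force: 35.0
```

Gripped at 16 mm. Pull up.

carry_out(moves=[[0, 0, -0.1, 0, 0, 0], [0, 0, -0.1, 0, 0, 0], [0, 0, -0.1, 0, 0, 0], [0, 0, 0, 0, 0, 0], [0, 0, 0, 0, 0, 0], [0, 0, 0, 0, 0, 0]])

```text
time: 5.52
ee_pos: [0.5511, -0.0925, 0.1328]
eef_rot: [0.342, 0.94, 0.0, 0.0]
ft_force: [-1.0, -0.1, 3.8]
width: 0.0158
grip_force: 35.0
```

carry_out(moves=[[0, 0, 0, 0, 0, 1], [0, 0, 0, 0, 0, 1], [0, 0, 0, 0, 0, 1], [0, 0, 0, 0, 0, 1], [0, 0, 0, 0, 0, 1], [0, 0, 0, 0, 0, 0], [0, 0, 0, 0, 0, 0]])

```text
time: 6.4
ee_pos: [0.5512, -0.0925, 0.1326]
eef_rot: [0.641, 0.767, 0.0, 0.0]
ft_force: [-0.7, 0.9, 3.9]
width: 0.0154
grip_force: 35.0
```

```bash
python3 - <<'E'
from h import *
s=read_state();print(s["ee_pos"],s["joint_positions"],s["ft_force"],s["torque"]);M=R.from_quat(s["eef_rot"]).as_matrix();print(np.degrees(np.arctan2(M[1,0],M[0,0])))
E
```

```text
[ 0.55122227 -0.09247507  0.13264583] [-0.48512505  0.31181051  0.67516393  1.79744177 -0.21632397  1.10684109
  0.44270128] [-0.72499503  0.89025401  3.86171679] [-0.02902682  0.19781287 -0.04652473]
100.23713455094551
```

carry_out(moves=[[0, 0, 0, 0, 0, 1], [0, 0, 0, 0, 0, 1], [0, 0, 0, 0, 0, 1], [0, 0, 0, 0, 0, 1], [0, 0, 0, 0, 0, 1], [0, 0, 0, 0, 0, 1], [0, 0, 0, 0, 0, 1], [0, 0, 0, 0, 0, 1], [0, 0, 0, 0, 0, 1], [0, 0, 0, 0, 0, 1], [0, 0, 0, 0, 0, 0], [0, 0, 0, 0, 0, 0], [0, 0, 0, 0, 0, 0]])

```text
time: 8.02
ee_pos: [0.5514, -0.0927, 0.1326]
eef_rot: [0.985, 0.175, 0.0, 0.0]
ft_force: [2.1, -0.2, 0.5]
width: 0.0156
grip_force: 35.0
```

carry_out(moves=[[0, 0, 0, 0, 0, 0], [0, 0, 0, 0, 0, 0], [0, 0, 0, 0, 0, 0], [0, 0, 0, 0, 0, 0], [0, 0, 0, 0, 0, 0]], fingers=50)

```text
time: 8.65
ee_pos: [0.551, -0.0925, 0.1325]
eef_rot: [0.985, 0.174, -0.0, -0.0]
ft_force: [0.4, -0.4, -0.3]
width: 0.0487
grip_force: 0.0
```

carry_out(moves=[[0, 0, -0.5, 0, 0, 0], [0, 0, -0.5, 0, 0, 0], [0, 0, -0.5, 0, 0, 0], [0, 0, -0.5, 0, 0, 0], [0, 0, -0.5, 0, 0, 0], [0, 0, 0, 0, 0, 0], [0, 0, 0, 0, 0, 0]])

```text
time: 9.52
ee_pos: [0.5509, -0.0924, 0.2324]
eef_rot: [0.985, 0.174, 0.0, -0.0]
ft_force: [0.2, 0.5, 0.6]
width: 0.0498
grip_force: 0.0
```

```bash
python3 - <<'E'
from h import *
c=cam("wrist");p=cloud(c)
save(c,"pics/w2.png",None,1.5)
s=read_state();print(s["ee_pos"],s["joint_positions"],s["ft_force"]);M=R.from_quat(s["eef_rot"]).as_matrix();print(np.degrees(np.arctan2(M[1,0],M[0,0])))
hub=np.array([.5515,-.0925]);k=(np.hypot(*(p[...,:2]-hub).transpose(2,0,1))<.035)
for lo,hi in((.095,.12),(.132,.16)):
    q=p[k&(p[...,2]>lo)&(p[...,2]<hi)]
    if len(q): print(len(q),np.median(q[:,2]),cv2.minAreaRect(q[:,:2].astype(np.float32)))
E
```

```text
[ 0.55077358 -0.09241729  0.23208331] [-0.75665227  0.27320864  1.00550258  1.68808425 -0.23795045  1.31238741
 -0.92685886] [0.0422334  0.52225924 0.06830481]
20.068017636894403
1472 0.11256032810109143 ((0.5521575808525085, -0.09272010624408722), (0.051628269255161285, 0.05204528570175171), 20.77713966369629)
1103 0.1449350612624836 ((0.5520693063735962, -0.09270612895488739), (0.050240326672792435, 0.01569082774221897), 20.253721237182617)
```

View pics/w2.png

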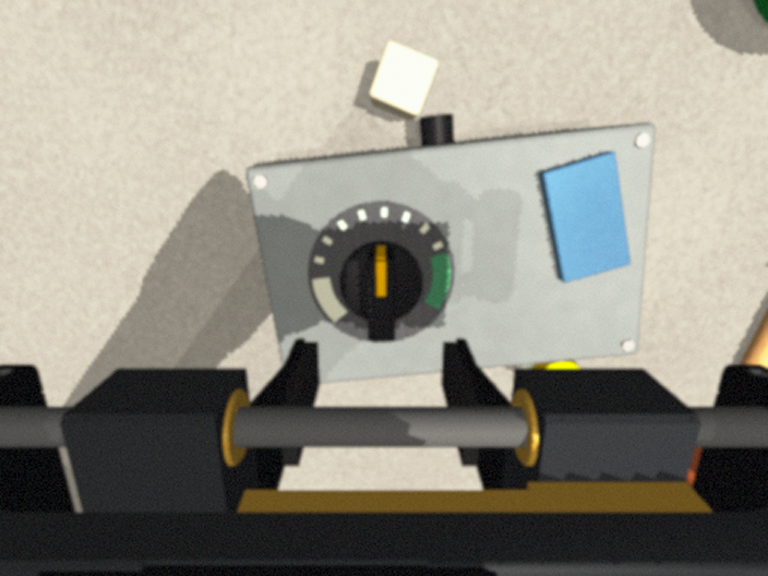

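The dial is still pulled out, about 12 mm up by the depth reading. The bar is at 20° with its pointer at (380,255), short of the green band at (440,280). I'll turn back half a turn and grip again.

carry_out(moves=[[0, 0, 0, 0, 0, -1], [0, 0, 0, 0, 0, -1], [0, 0, 0, 0, 0, -1], [0, 0, 0, 0, 0, -1], [0, 0, 0, 0, 0, -1], [0, 0, 0, 0, 0, -1], [0, 0, 0, 0, 0, -1], [0, 0, 0, 0, 0, -1], [0, 0, 0, 0, 0, -1], [0, 0, 0, 0, 0, -1], [0, 0, 0, 0, 0, -1], [0, 0, 0, 0, 0, -1], [0, 0, 0, 0, 0, -1], [0, 0, 0, 0, 0, -1], [0, 0, 0, 0, 0, -1], [0, 0, 0, 0, 0, -1], [0, 0, 0, 0, 0, -1], [0, 0, 0, 0, 0, -1], [0, 0, 0, 0, 0, -1], [0, 0, 0, 0, 0, -1]])

```text
time: 12.08
ee_pos: [0.5507, -0.0925, 0.2317]
eef_rot: [-0.003, 1.0, -0.0, -0.001]
ft_force: [0.4, -0.4, 0.3]
width: 0.0497
grip_force: 0.0
```

carry_out(moves=[[0, 0, 0, 0, 0, -1], [0, 0, 0, 0, 0, -1], [0, 0, 0, 0, 0, -0.5], [0, 0, 0, 0, 0, 0], [0, 0, 0, 0, 0, 0], [0, 0, 0, 0, 0, 0]])

```text
time: 12.82
ee_pos: [0.551, -0.0925, 0.2324]
eef_rot: [-0.174, 0.985, 0.0, -0.0]
ft_force: [-0.3, 0.1, 0.7]
width: 0.0504
grip_force: 0.0
```

```bash
python3 - <<'E'
from h import *
s=read_state();print(s["ee_pos"],s["joint_positions"],s["ft_force"]);M=R.from_quat(s["eef_rot"]).as_matrix();print(M,np.degrees(np.arctan2(M[1,0],M[0,0])))
E
```

```text
[ 0.55102911 -0.09249678  0.23236255] [-0.40645335  0.19828007  0.56482859  1.67326088 -0.10959974  1.30200363
  2.09875097] [-0.25847664  0.09887106  0.66479885]
[[-9.39630345e-01 -3.42191118e-01 -2.32495552e-04]
 [-3.42191138e-01  9.39630365e-01  4.85730498e-05]
 [ 2.01838614e-04  1.25198629e-04 -9.99999972e-01]] -159.98957320499647
```

carry_out(moves=[[0, 0, 0.5, 0, 0, 0], [0, 0, 0.5, 0, 0, 0], [0, 0, 0.5, 0, 0, 0], [0, 0, 0.5, 0, 0, 0], [0, 0, 0.3, 0, 0, 0], [0, 0, 0.2, 0, 0, 0], [0, 0, 0, 0, 0, 0], [0, 0, 0, 0, 0, 0]])

```text
time: 13.82
ee_pos: [0.5514, -0.0926, 0.1331]
eef_rot: [-0.174, 0.985, -0.0, 0.0]
ft_force: [0.6, 0.2, -0.3]
width: 0.0499
grip_force: 0.0
```

carry_out(moves=[[0, 0, 0, 0, 0, 0], [0, 0, 0, 0, 0, 0], [0, 0, 0, 0, 0, 0], [0, 0, 0, 0, 0, 0], [0, 0, 0, 0, 0, 0]], fingers=0)

```text
time: 14.45
ee_pos: [0.5511, -0.0927, 0.1326]
eef_rot: [-0.174, 0.985, -0.0, 0.0]
ft_force: [-0.9, -0.4, 0.6]
width: 0.0154
grip_force: 35.0
```

carry_out(moves=[[0, 0, 0, 0, 0, 1], [0, 0, 0, 0, 0, 1], [0, 0, 0, 0, 0, 1], [0, 0, 0, 0, 0, 1], [0, 0, 0, 0, 0, 1], [0, 0, 0, 0, 0, 1], [0, 0, 0, 0, 0, 1], [0, 0, 0, 0, 0, 1], [0, 0, 0, 0, 0, 1], [0, 0, 0, 0, 0, 1], [0, 0, 0, 0, 0, 0], [0, 0, 0, 0, 0, 0], [0, 0, 0, 0, 0, 0]])

```text
time: 16.08
ee_pos: [0.5512, -0.0926, 0.1326]
eef_rot: [0.499, 0.867, 0.0, 0.0]
ft_force: [2.4, -0.7, -0.1]
width: 0.0155
grip_force: 35.0
```

carry_out(moves=[[0, 0, 0.07, 0, 0, 0], [0, 0, 0.07, 0, 0, 0], [0, 0, 0, 0, 0, 0], [0, 0, 0, 0, 0, 0]])

```text
time: 16.58
ee_pos: [0.5512, -0.0926, 0.1267]
eef_rot: [0.499, 0.866, -0.0, 0.0]
ft_force: [4.0, -1.7, -3.3]
width: 0.0158
grip_force: 35.0
```

carry_out(moves=[[0, 0, 0.07, 0, 0, 0], [0, 0, 0, 0, 0, 0], [0, 0, 0, 0, 0, 0]])

```text
time: 16.95
ee_pos: [0.5512, -0.0926, 0.124]
eef_rot: [0.5, 0.866, 0.0, 0.0]
ft_force: [3.5, -1.5, -2.1]
width: 0.0159
grip_force: 35.0
```

carry_out(moves=[[0, 0, 0.07, 0, 0, 0], [0, 0, 0.06, 0, 0, 0], [0, 0, 0, 0, 0, 0], [0, 0, 0, 0, 0, 0]])

```text
time: 17.45
ee_pos: [0.5513, -0.0927, 0.1202]
eef_rot: [0.5, 0.866, 0.001, 0.0]
ft_force: [-4.6, 0.4, 18.2]
width: 0.0156
grip_force: 35.0
```

```bash
python3 - <<'E'
from h import *
c=cam("side");p=cloud(c)
s=read_state();print(s["ee_pos"],s["ft_force"],s["torque"])
E
```

```text
[ 0.55133023 -0.09267734  0.12023981] [-5.14318082 -1.22875425 18.25998393] [-0.17119377  1.17512282  0.00798315]
```

It bottomed at the home height with 18 N pushing back, so the dial appears to be in the catch. I'll release, back off and check.

carry_out(moves=[[0, 0, -0.03, 0, 0, 0], [0, 0, 0, 0, 0, 0], [0, 0, 0, 0, 0, 0], [0, 0, 0, 0, 0, 0], [0, 0, 0, 0, 0, 0]], fingers=50)

```text
time: 18.12
ee_pos: [0.551, -0.0925, 0.12]
eef_rot: [0.5, 0.866, -0.0, -0.0]
ft_force: [0.4, -0.6, 0.8]
width: 0.0487
grip_force: 0.0
```

carry_out(moves=[[0, 0, -0.5, 0, 0, 0], [0, 0, -0.5, 0, 0, 0], [0, 0, -0.5, 0, 0, 0], [0, 0, -0.5, 0, 0, 0], [0, 0, -0.5, 0, 0, 0], [0, 0, -0.4, 0, 0, 0], [0, 0, 0, 0, 0, 0], [0, 0, 0, 0, 0, 0], [0, 0, 0, 0, 0, 0]])

```text
time: 19.25
ee_pos: [0.5507, -0.0925, 0.2353]
eef_rot: [0.5, 0.866, -0.0, -0.001]
ft_force: [-0.3, -0.6, 0.7]
width: 0.0498
grip_force: 0.0
```

```bash
python3 - <<'E'
from h import *
c=cam("wrist");p=cloud(c)
save(c,"pics/w3.png",None,1.5)
hub=np.array([.5515,-.0925]);k=(np.hypot(*(p[...,:2]-hub).transpose(2,0,1))<.035)
for lo,hi in((.095,.12),(.125,.16)):
    q=p[k&(p[...,2]>lo)&(p[...,2]<hi)]
    if len(q): print(len(q),np.median(q[:,2]),cv2.minAreaRect(q[:,:2].astype(np.float32)))
E
```

```text
1385 0.10043601039948452 ((0.550972044467926, -0.09163087606430054), (0.052568960934877396, 0.051271650940179825), 30.818099975585938)
948 0.13281392007517348 ((0.5515567660331726, -0.09334878623485565), (0.015353109687566757, 0.051308296620845795), 30.442914962768555)
```

View pics/w3.png

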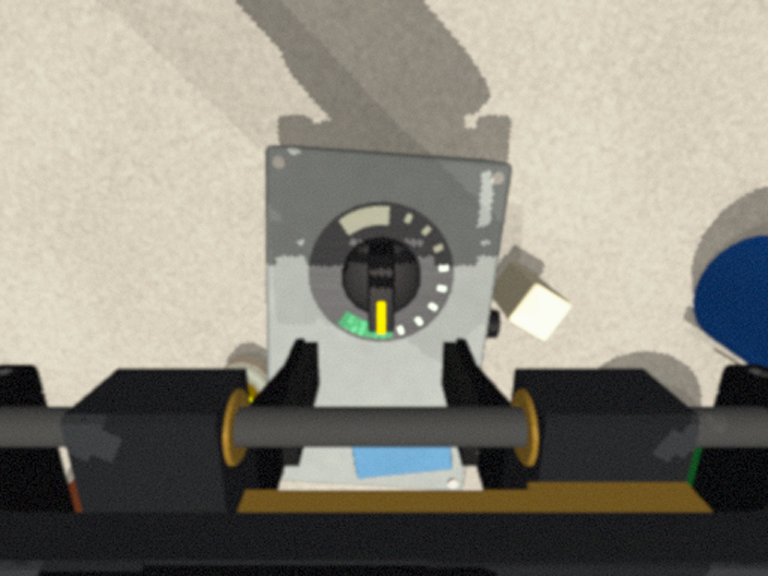

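The pointer at (381,318) is in the green band. The disc top is 10–11 mm above the box and the bar top 43 mm, so the dial is fully home. I'm handing the job in.

```bash
python3 -c "
from bench import r
print(r.close_job())"
```

```text
the job is handed in; nothing more can be done
None
```

The dial was pulled out, let go part-way round and gripped again, then pushed home in the green band's catch at about 3.4 rad. It was released and the job handed in at about 19 s; no verdict came back, and I didn't measure the bystanders afterwards.

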